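# Prise open the instrument case and pair up the parallels

## Task

One of the two ground steel parallels is shut inside the aluminium case: take the flat prying blade out of its sloping rest, hook its tip under the tab of the case's cover and lever the cover up with the blade (not with the fingers), swing it right open and lay the blade back in its rest as it lay before. Then lift the parallel out of the case and set it down flat on the granite beside its twin, on either side of it, parallel to it with their ends level and a gap of about 50 mm between them. Leave the twin, the ring gauge, the vee block and the electrode where they stand, and leave the cover open.

Things in the scene. Friction and masses are not known exactly. Their poses are not given: they have to be found in the camera images.
- case: Fixed low aluminium case, 100 (x) x 150 (y) x 44 mm high without its cover. Origin: centre of its underside; +x points to the hinge side, -x to the front with the cover's tab; z up. Walls 5 mm thick, top of the inner floor 6 mm up, inside 90 x 140 mm. It stands turned so that its front faces to the right and somewhat towards the robot.
- cover (a joint): Hinge of the case's cover, rad: 0 shut, grows as the front rises and swings over the far edge, stop at 1.95. Axis: the case's y through case_hinge. The cover is a flat plate 104 x 154 x 4 mm, 0.14 kg, underside 44 mm up, no knob or latch. The hinge is stiff (0.13 N m friction), so the cover stays where it is left; 2 to 3 N upward at its tab raises it.
- case_hinge (a point): Point on the hinge axis, middle of its length, at the case's far top edge: in the case's frame (52, 0, 44) mm.
- tab_edge (a point): Middle of the lower front edge of the cover's tab; moves with the cover; 125 mm from the hinge axis. Shut: (-73, 0, 44) mm in the case's frame. The tab is a flat tongue in the middle of the cover's front, 60 mm wide (y), 4 mm thick, flush with the cover; it stands out 23 mm in front of the case's front wall with free space under it.
- blade: Prying blade 140 mm long, 0.12 kg: black handle 62 x 22 wide x 16 mm thick, flat steel blade 20 wide x 3 mm, square end. Flat underside. Origin: on the underside at mid-length; +x to the tip at x = 70 mm, y across, z out of the upper face. Handle from x = -70 to -8 mm, ferrule to -1 mm. In the rest +x points 50 degrees below level along the rest's +x. Grip the handle across y near x = -35 mm.
- blade_tip (a point): Middle of the blade's end, on the underside: (70, 0, 0) mm in the blade's frame.
- rest: Fixed dark steel rest, base plate 130 x 64 x 8 mm. Origin: centre of its underside. Its slope runs down to +x (ahead and to the left), 50 degrees below level: the lower 56 mm is a trough 32 mm wide with cheeks 12 mm high and a stop at the bottom; above it a rib 12 mm wide carries the handle's underside up to 124 mm from the stop and leaves the handle's sides free for fingers.
- rest_stop (a point): Foot of the rest's slope, on the slope's surface at the stop: where the blade's tip lies. In the rest's frame (45, 0, 20) mm. The slope's outward normal in the rest's frame is (0.766, 0, 0.643).
- bar: Ground steel parallel, 10 (x) x 120 (y) x 18 mm high, 0.165 kg; at the start it lies in the closed case on the inner floor, roughly along the case's y and near its middle. Origin: centre of its underside.
- twin: The other parallel, same size and same frame, lying free on the granite, roughly along world y. Leave it in place. 50 mm of gap means 60 mm between the two origins along x.
- ring_gauge: Bystander: steel setting ring, 72 mm across, 22 mm high, lying flat. Origin: centre of its underside.
- vee_block: Bystander: steel vee block, 32 x 50 x 38 mm. Origin: centre of its underside.
- electrode: Bystander: graphite electrode on a steel holder, 52 x 52 x 88 mm. Origin: centre of its underside.

How it is judged:
By the outcome, as a careful person would: the job done as asked, in the order asked, and still so for the second after the job is handed in, with the robot touching nothing.
It also fails if it takes over 72 s, if anything falls off the work surface, if the arm or the gripper's body presses on something with over 40 N, if the wrist force passes 120 N, or if a joint passes its speed limit or range.

## Robot

A 6-joint arm with a two-finger parallel gripper is mounted at the origin on a cart in front of the work surface, level with it; the furniture and walls round the work are solid. World frame = base frame: x ahead of the robot, y to its left, z up, the work surface at z = 0. Lengths are in mm, angles in rad, forces in N, time in s.
With the tool pointing down it reaches from about 325 to 850 mm from the base axis. Payload 4.4 kg.
Tool frame: the origin (TCP) lies on the centre line of the jaws, within the pads' length; the fingertips stand r.nose_length ahead of it and the grasp point (between the pads) lies 2 mm behind it (r.nose_length is the distance from the TCP to the fingertips, in mm); z points along the fingers, y is the line along which they close (so a half turn about z gives the same grasp; the last joint's range is limited). The gripper opens to 94 mm and grips with 3 to 60 N. Pads are 16 mm wide; open, the fingers measure 119 mm over their backs; the gripper's body (75 mm by 177 mm) begins 78 mm behind the grasp point.
Start: joints at [1.141, 0.207, 1.542, -0, 1.393, -0.15], TCP at [158.804, 552.638, 222.447] pointing down, gripper open.
Joint ranges: [-2.73, 2.73], [-0.86, 2.22], [0.23, 2.46], [-1.11, 4.25], [0.08, 2.63], [-2.82, 2.82]. Speed limits (rad/s): [2.79, 2.79, 3.14, 3.14, 3.14, 3.14].

## Interface

Orientations are given as a unit quaternion [x, y, z, w].
In Python, from station import r gives the robot as it stands.
- The arm moves only by the shell command python3 -m crank 'ROWS' [FORCE]. ROWS is JSON, a list that holds one entry, the list of rows, each a list of 7 numbers: the shift along the tool's x, y, z in m, then the turn, a rotation vector about the tool's x, y, z in degrees, then the opening, from -1 (shut) to 1 (fully open). A call has exactly 10 rows; each row shifts and turns the commanded pose from where the row before left it, along the tool's axes as they then stand; what a row does not reach is not made up. A row lasts 1/10 s, in which the tool goes at most 50 mm and 8.59 degrees, less where a joint would pass 70% of its speed; a pose out of reach is approached as far as the arm can. A call with a gripper value outside its range is refused whole. The fingers move at their own pace and stop on an object; FORCE is the grip in N (left out, the last holds). Time passes only in rows, so rows that do not move let the fingers close, or fill a call up. It gives the time, the measured TCP pose, the force, the opening and the grip force at its end, in the units of the state.
- r.observe(): the state, without advancing time (a new reading comes with each control period).
- r.grab_frame(name): name is "scene" or "top"; returns a dict with "color" (384x512x3 uint8, red, green, blue), "z_map" (384x512 float32, mm along the optical axis (not along the pixel's ray), 0 where there is no reading), "intrinsics" (3x3 intrinsics, pixels), "k1" (the pictures are not rectified: a ray, as slopes to the right and down, at radius r is drawn at 1 + k1 r^2 times it, then the intrinsics apply), "R" (3x3) and "t" (3): a world point X has camera coordinates R X + t. Camera axes: x right, y down, z forward; pixel columns grow to the right and rows downward; lengths in mm; the calibration is good to about 2 mm. A picture is of the moment at which its call begins.
- r.close_job(): hands the job in; it is judged then, once.
The state is a dict: "time_s": time; "joint_pos": joint angles; "qd": joint speeds; "tau": joint torques, N m; "eef_pos": TCP position; "eef_rot": TCP orientation; "force": force on the tool from outside, world axes, zero at the start; "moment": the same for the moment, N m; "width": opening from 0.0 (shut) to 1.0 (fully open); "gripper_force": force on a finger pad.
Only numpy, scipy, OpenCV 4.12 (cv2) and the standard library are available. Lean on these libraries where they do the work, as an engineer would, in place of code of your own. Each camera call takes 0.05 s, during which the arm holds its last target. There are 200 camera calls.

## Working session

There is one attempt and no reset: what is moved stays moved. The work goes in short steps, Python scripts to look and compute and a shell command to move; the robot and the scene stay as the last step left them, time stands still between calls to the robot, and variables do not carry over. Pictures are saved under pics/ and viewed, at most 10 in all, crops included, and the job is handed in when it is done.

```bash
ls; mkdir -p pics
python3 - <<'E'
from station import r
import cv2,numpy as np
print(r.observe(), r.nose_length)
for n in ("top","scene"):
    f=r.grab_frame(n); np.savez(f"pics/{n}0.npz",**{k:np.array(v) for k,v in f.items()})
    cv2.imwrite(f"pics/{n}0.png",f["color"][:,:,::-1]); print(n,f["intrinsics"],f["k1"],f["R"],f["t"])
E
```

```text
pics
{'time_s': 0.0, 'joint_pos': array([ 1.14049908e+00,  2.07384023e-01,  1.54288900e+00, -1.49666176e-05,
        1.39347711e+00, -1.50510120e-01]), 'qd': array([ 0.00053529,  0.00155232, -0.0007201 , -0.0001567 , -0.00201522,
        0.00083977]), 'tau': array([ 1.92561696e-03, -3.70877266e+01, -2.81422985e+01,  7.00911717e-02,
        3.61966691e-02, -1.83131283e-04]), 'eef_pos': array([158.49847652, 551.9603025 , 221.34198405]), 'eef_rot': array([ 1.39436321e-01,  9.90230452e-01, -1.03567877e-03, -3.01828772e-04]), 'force': array([-0.08077217,  0.84791945, -0.01460177]), 'moment': array([-0.01431201,  0.03886906,  0.0319952 ]), 'gripper_force': 0.0, 'width': 1.0001714335064325} 17.0
top [[366.30547454   0.         259.23487026]
 [  0.         366.30547454 186.4506921 ]
 [  0.           0.           1.        ]] -0.06297602160729251 [[-0.00646135 -0.99997057 -0.00413634]
 [-0.99384357  0.00687916 -0.11057866]
 [ 0.11060386  0.00339638 -0.99385877]] [-64.1039418  600.77594459 870.64626771]
scene [[386.2911752    0.         251.13406649]
 [  0.         386.2911752  189.48280895]
 [  0.           0.           1.        ]] -0.11287801427964841 [[-0.78904483 -0.61424982  0.01026675]
 [-0.30439583  0.37639127 -0.87502731]
 [ 0.53362105 -0.69356093 -0.48396467]] [402.31502091 265.95289775 491.02640504]
```

View pics/top0.png

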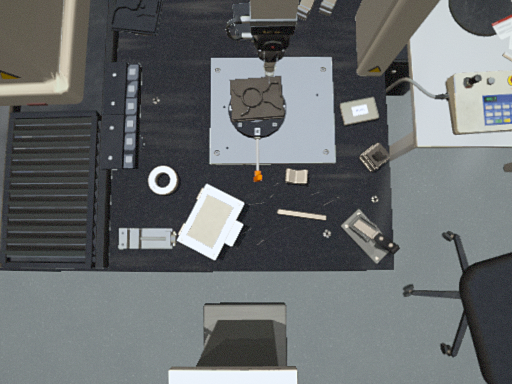

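View pics/scene0.png

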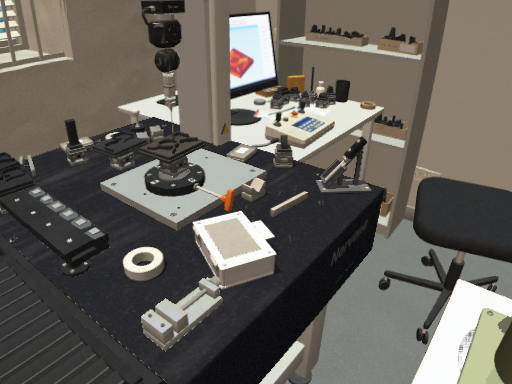

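```bash
cat > lib.py <<'E'
import numpy as np, cv2
from scipy.spatial.transform import Rotation as Rot
def load(p): return dict(np.load(p))
def slopes(f,uv):
    K=f["intrinsics"]; d=np.array([float(f["k1"]),0,0,0,0])
    return cv2.undistortPoints(np.asarray(uv,float).reshape(-1,1,2),K,d).reshape(-1,2)
def onplane(f,uv,z):
    s=slopes(f,uv); D=np.c_[s,np.ones(len(s))]@f["R"]; C=-f["R"].T@f["t"]
    return C+D*((z-C[2])/D[:,2])[:,None]
def cloud(f):
    h,w=f["z_map"].shape; v,u=np.mgrid[:h,:w]
    s=slopes(f,np.c_[u.ravel(),v.ravel()]); Z=f["z_map"].reshape(-1,1)
    P=(np.c_[s,np.ones(len(s))]*Z-f["t"])@f["R"]; P[Z[:,0]==0]=np.nan
    return P.reshape(h,w,3)
def proj(f,X):
    return cv2.projectPoints(np.asarray(X,float).reshape(-1,1,3),cv2.Rodrigues(f["R"])[0],f["t"],f["intrinsics"],np.array([float(f["k1"]),0,0,0,0]))[0].reshape(-1,2)
E
python3 - <<'E'
from lib import *
t=load("pics/top0.npz"); s=load("pics/scene0.npz")
P=cloud(t); 
for u,v in [(302,214),(213,220),(235,233),(163,168),(297,176),(260,250),(340,250),(352,222),(366,228),(378,238),(390,247),(373,156)]: print(u,v,P[v,u].round(1))
a=cv2.resize(t["color"][165:270,170:410,::-1],None,fx=3.2,fy=3.2,interpolation=cv2.INTER_CUBIC)
b=cv2.resize(s["color"][125:225,280:400,::-1],None,fx=4,fy=4,interpolation=cv2.INTER_CUBIC)
cv2.imwrite("pics/a.png",a); cv2.imwrite("pics/b.png",b)
E
```

```text
302 214 [ 532.4 -174.5   14.5]
213 220 [518.2  43.3  50.4]
235 233 [486.8  -9.2  45.7]
163 168 [649.7 173.9  25. ]
297 176 [ 627.6 -163.2   19.5]
260 250 [443.2 -68.9   0.5]
340 250 [ 441.3 -271.1   -2.7]
352 222 [ 511.2 -296.9   24.9]
366 228 [ 496.2 -324.9   47.2]
378 238 [ 473.6 -336.9   98.5]
390 247 [ 454.9 -351.9  132.2]
373 156 [ 670.  -345.3   59.1]
```

View pics/a.png

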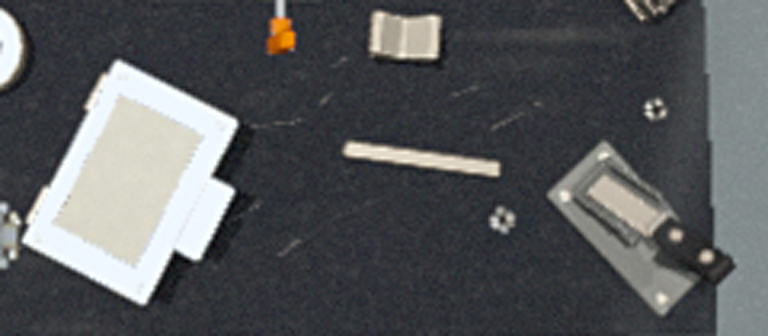

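View pics/b.png

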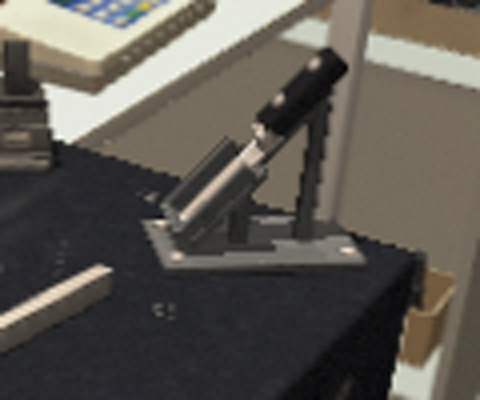

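```bash
cat >> lib.py <<'E'
def edge(f,p0,p1,w=3.5,inset=.12):
    """steepest-gradient line near p0-p1 (pixels); returns point,dir,rms"""
    g=cv2.GaussianBlur(cv2.cvtColor(f["color"],cv2.COLOR_RGB2GRAY).astype(np.float32),(0,0),.6)
    p0,p1=np.float64(p0),np.float64(p1); d=p1-p0; L=np.linalg.norm(d); d/=L; n=np.array([-d[1],d[0]])
    s=np.linspace(inset*L,(1-inset)*L,max(8,int(L))); k=np.arange(-w,w+.01,.25)
    Q=p0+s[:,None,None]*d+k[None,:,None]*n
    G=np.abs(np.gradient(cv2.remap(g,Q[...,0].astype(np.float32),Q[...,1].astype(np.float32),cv2.INTER_LINEAR),axis=1))
    W=np.clip(G-.5*G.max(1,keepdims=True),0,None); kk=(W*k).sum(1)/W.sum(1)
    q=p0+s[:,None]*d+kk[:,None]*n
    for _ in range(2):
        l=cv2.fitLine(q.astype(np.float32),cv2.DIST_HUBER,0,.01,.01).ravel(); e=(q-l[2:])@np.array([-l[1],l[0]])
        q=q[np.abs(e)<=max(.3,2*np.median(abs(e)))]
    return l[2:],l[:2],float(np.sqrt((e**2).mean()))
def meet(a,b):
    t=np.linalg.solve(np.c_[a[1],-b[1]],b[0]-a[0]); return a[0]+t[0]*a[1]
def poly(f,c,**k):
    c=[np.float64(x) for x in c]; n=len(c); E=[edge(f,c[i],c[(i+1)%n],**k) for i in range(n)]
    return np.array([meet(E[i-1],E[i]) for i in range(n)]),[round(e[2],2) for e in E]
def rigid2(M,W):
    """world = R(yaw) M + c"""
    M,W=np.float64(M),np.float64(W); a,b=M-M.mean(0),W-W.mean(0)
    y=np.arctan2((a[:,0]*b[:,1]-a[:,1]*b[:,0]).sum(),(a*b).sum()); R=np.array([[np.cos(y),-np.sin(y)],[np.sin(y),np.cos(y)]])
    c=W.mean(0)-R@M.mean(0); return y,c,np.linalg.norm(M@R.T+c-W,axis=1)
def crop(a): return [(170+(x+.5)/3.2-.5,165+(y+.5)/3.2-.5) for x,y in a]
E
python3 - <<'E'
from lib import *
t=load("pics/top0.npz"); s=load("pics/scene0.npz"); np.set_printoptions(precision=1,suppress=True)
def lens(P): return np.linalg.norm(P-np.roll(P,-1,0),axis=1)
def do(f,name,c,z,M=None,**k):
    p,e=poly(f,c,**k); W=onplane(f,p,z); print(name,e,"px",p.ravel(),"W",W[:,:2].ravel(),"len",lens(W))
    if M is not None:
        y,c,r=rigid2(M,W[:,:2]); print("   yaw",np.degrees(y),"c",c,"res",r)
# cover corners, model order: back-far.. case frame: hinge side +x
C=[(52,-77),(-52,-77),(-52,77),(52,77)]
tp=crop([(118,60),(238,122),(147,305),(22,240)])
do(t,"cover top",tp,48,C)
do(t,"twin top",crop([(346,141),(500,163),(498,176),(344,155)]),18,[(5,60),(5,-60),(-5,-60),(-5,60)],w=1.6)
# tab front edge
E=edge(t,*crop([(236,188),(198,260)])); print("tab front",onplane(t,[E[0],E[0]+5*E[1]],48)[:,:2],E[2])
# rest base: three edges
a=edge(t,*crop([(660,315),(548,193)])); b=edge(t,*crop([(548,193),(603,143)])); d=edge(t,*crop([(603,143),(655,193)]))
e=edge(t,*crop([(660,315),(692,287)]),w=2.5)
pts=[meet(a,b),meet(b,d),meet(a,e)]; W=onplane(t,pts,8)[:,:2]; print("rest",a[2],b[2],d[2],e[2],W.ravel(),lens(W))
print("  yaw,c,res",*rigid2([(65,32),(65,-32),(-65,32)],W))
# cover in scene
print(proj(s,np.c_[onplane(t,poly(t,tp)[0],48)]).ravel())
print(proj(s,onplane(t,pts,8)).ravel())
print("cam", -t["R"].T@t["t"], -s["R"].T@s["t"])
E
```

```text
cover top [0.04, 0.13, 0.07, 0.49] px [207.4 183.6 244.5 202.3 214.9 260.4 173.9 239. ] W [606.5  57.8 560.4 -32.3 422.1  38.6 473.1 137.6] len [101.2 155.5 111.4 155.5]
   yaw 61.579467926844906 c [515.5  50.4] res [2.2 2.  2.9 4.8]
twin top [0.11, 0.02, 0.09, 0.15] px [278.  208.7 325.7 215.2 325.4 219.7 276.6 213. ] W [ 546.  -114.5  528.7 -233.1  517.7 -232.2  535.3 -111. ] len [119.8  11.1 122.5  11.3]
   yaw -8.300779328797852 c [ 531.9 -172.7] res [0.7 0.6 1.1 1.7]
tab front [[477.1 -13.1]
 [487.6 -18.6]] 0.05080438542856483
rest 0.07192199485170275 0.05232773432406482 0.14156137375762592 0.0645885683693172 [ 503.3 -270.6  546.8 -319.1  406.9 -359. ] [ 65.1 145.5 130.8]
  yaw,c,res 0.7380447435659107 [ 476.8 -338.7] [0.7 0.5 0.4]
[194.1 220.8 241.6 209.6 277.7 253.  217.3 270.5]
[321.1 191.1 315.4 178.9 372.1 189.5]
cam [500.4 -71.2 931.5] [136.4 487.6 466.2]
```

```bash
cat > plan.py <<'E'
from lib import *
from scipy.linalg import logm,expm
np.set_printoptions(precision=2,suppress=True)
def F(yaw,c,z=0):
    T=np.eye(4); T[:3,:3]=Rot.from_euler("z",yaw,degrees=True).as_matrix(); T[:3,3]=[c[0],c[1],z]; return T
CASE=F(62.8,(514.9,49.4)); REST=F(42.3,(476.8,-338.7)); TWIN=F(-8.3,(531.9,-172.7))
def pt(T,p): return T[:3,:3]@np.float64(p)+T[:3,3]
s50,c50=np.sin(np.radians(50)),np.cos(np.radians(50))
BLADE=np.eye(4); BLADE[:3,:3]=np.array([[c50,0,s50],[0,1,0],[-s50,0,c50]])   # in rest frame
BLADE[:3,3]=np.array([45,0,20])-70*BLADE[:3,0]; BLADE=REST@BLADE
def tool(f,pitch,g):
    """TCP pose: in frame f (yaw only) x_t ahead along f.x pitched up by pitch deg, y_t=-f.y, grasp point at world g"""
    a=np.radians(pitch); c,s=np.cos(a),np.sin(a)
    T=np.eye(4); T[:3,:3]=f[:3,:3]@np.array([[c,0,s],[0,-1,0],[s,0,-c]]); T[:3,3]=np.float64(g)+2*T[:3,2]; return T
def now():
    from station import r
    o=r.observe(); T=np.eye(4); T[:3,:3]=Rot.from_quat(o["eef_rot"]).as_matrix(); T[:3,3]=o["eef_pos"]; return T
def row(A,B,n):
    T=np.linalg.inv(A)@B; L=np.real(logm(T)); S=expm(L/n)
    mid=A@expm(L/2)
    print(n,"x",np.r_[S[:3,3]/1000,Rot.from_matrix(S[:3,:3]).as_rotvec(degrees=True)].round(5).tolist()," mid",mid[:3,3].round(),"end",B[:3,3].round(1))
E
python3 - <<'E'
from plan import *
t=load("pics/top0.npz")
def c(p): q=proj(t,p); return ((q-[170,165]+.5)*3.2-.5).round(0).tolist()
print("handle end",c([pt(BLADE,(-70,y,16)) for y in (-11,11)]),"handle front",c([pt(BLADE,(-8,y,16)) for y in (-11,11)]),"blade tip",c([pt(BLADE,(70,y,3)) for y in (-10,10)]))
G=pt(BLADE,(-35,0,8)); B=tool(REST,-20,G); A=B.copy(); A[:3,3]-=90*B[:3,2]
print(G)
N=now(); V=tool(F(10,(0,0)),0,(470,110,240)); row(N,V,14); row(V,A,12); row(A,B,6)
E
```

```text
handle end [[732.0, 256.0], [709.0, 278.0]] handle front [[669.0, 212.0], [648.0, 233.0]] blade tip [[604.0, 174.0], [586.0, 192.0]]
[ 464.7  -349.71  105.58]
14 x [-0.04476, 0.02872, -0.0012, -0.00412, 0.01068, 10.99777]  mid [490. 455. 230.] end [470. 110. 238.]
12 x [-0.0134, 0.03414, 0.00695, -0.46973, -1.62211, -2.66399]  mid [ 450. -110.  205.] end [ 487.  -329.5  188.3]
6 x [-0.0, 0.0, 0.015, -0.0, -0.0, 0.0]  mid [ 476. -340.  146.] end [ 464.2 -350.2  103.7]
```

Run:
```python
from plan import *
G=pt(BLADE,(-35,0,8)); B=tool(REST,-20,G); A=B.copy(); A[:3,3]-=90*B[:3,2]
N=now(); V=tool(F(10,(0,0)),0,(470,110,240)); row(N,V,20);
```

```text
20 x [-0.03076, 0.02102, -0.00084, -0.00289, 0.00748, 7.69844]  mid [490. 455. 230.] end [470. 110. 238.]
```

```bash
R='[-0.0308,0.021,-0.0008,0,0,7.7,0]'; python3 -m crank '[[[-0.0308,0.021,-0.0008,0,0,7.7,0],[-0.0308,0.021,-0.0008,0,0,7.7,0],[-0.0308,0.021,-0.0008,0,0,7.7,0],[-0.0308,0.021,-0.0008,0,0,7.7,0],[-0.0308,0.021,-0.0008,0,0,7.7,0],[-0.0308,0.021,-0.0008,0,0,7.7,0],[-0.0308,0.021,-0.0008,0,0,7.7,0],[-0.0308,0.021,-0.0008,0,0,7.7,0],[-0.0308,0.021,-0.0008,0,0,7.7,0],[-0.0308,0.021,-0.0008,0,0,7.7,0]]]' 30 
python3 -m crank '[[[-0.0308,0.021,-0.0008,0,0,7.7,0],[-0.0308,0.021,-0.0008,0,0,7.7,0],[-0.0308,0.021,-0.0008,0,0,7.7,0],[-0.0308,0.021,-0.0008,0,0,7.7,0],[-0.0308,0.021,-0.0008,0,0,7.7,0],[-0.0308,0.021,-0.0008,0,0,7.7,0],[-0.0308,0.021,-0.0008,0,0,7.7,0],[-0.0308,0.021,-0.0008,0,0,7.7,0],[-0.0308,0.021,-0.0008,0,0,7.7,0],[-0.0308,0.021,-0.0008,0,0,7.7,0]]]'
python3 - <<'E'
from plan import *
G=pt(BLADE,(-35,0,8)); B=tool(REST,-20,G); A=B.copy(); A[:3,3]-=90*B[:3,2]
N=now(); row(N,A,10);row(N,A,20)
E
```

```text
time_s: 1.1
eef_pos: [491.4, 453.9, 229.4]
eef_rot: [0.727, 0.686, -0.001, -0.0]
force: [1.6, -0.3, 0.2]
width: 0.5
gripper_force: 0.0
time_s: 2.1
eef_pos: [469.0, 108.5, 237.9]
eef_rot: [0.996, 0.084, -0.0, 0.0]
force: [1.0, -0.7, 0.7]
width: 0.499
gripper_force: 0.0
10 x [-0.01562, 0.04102, 0.00823, -0.57058, -1.93996, -3.2346]  mid [ 449. -111.  205.] end [ 487.  -329.5  188.3]
20 x [-0.00806, 0.02039, 0.00423, -0.28529, -0.96998, -1.6173]  mid [ 449. -111.  205.] end [ 487.  -329.5  188.3]
```

```bash
python3 -m crank '[[[-0.0156,0.041,0.0082,-0.57,-1.94,-3.23,0],[-0.0156,0.041,0.0082,-0.57,-1.94,-3.23,0],[-0.0156,0.041,0.0082,-0.57,-1.94,-3.23,0],[-0.0156,0.041,0.0082,-0.57,-1.94,-3.23,0],[-0.0156,0.041,0.0082,-0.57,-1.94,-3.23,0],[-0.0156,0.041,0.0082,-0.57,-1.94,-3.23,0],[-0.0156,0.041,0.0082,-0.57,-1.94,-3.23,0],[-0.0156,0.041,0.0082,-0.57,-1.94,-3.23,0],[-0.0156,0.041,0.0082,-0.57,-1.94,-3.23,0],[-0.0156,0.041,0.0082,-0.57,-1.94,-3.23,0]]]'
python3 - <<'E'
from plan import *
from station import r
G=pt(BLADE,(-35,0,8)); B=tool(REST,-20,G)
N=now(); row(N,B,8); print(N[:3,3],r.observe()["joint_pos"])
f=r.grab_frame("scene"); np.savez("pics/s1.npz",**{k:np.array(v) for k,v in f.items()})
print(proj(f,[pt(BLADE,(-70,y,16)) for y in (-11,11)]),proj(f,[N[:3,3]+17*N[:3,2]]))
cv2.imwrite("pics/s1.png",cv2.resize(f["color"][60:220,260:420,::-1],None,fx=3.7,fy=3.7,interpolation=cv2.INTER_CUBIC))
E
```

```text
time_s: 3.1
eef_pos: [490.1, -329.1, 188.1]
eef_rot: [0.917, 0.359, -0.162, 0.063]
force: [0.6, 0.4, 0.3]
width: 0.495
gripper_force: 0.0
8 x [-0.0003, -0.00024, 0.01133, 0.00633, 0.00554, 0.05138]  mid [ 477. -340.  146.] end [ 464.2 -350.2  103.7]
[ 490.1  -329.12  188.06] [-0.56  0.36  1.46 -0.34  1.43  0.34]
[[361.38 134.54]
 [364.39 137.86]] [[347.05 122.29]]
```

View pics/s1.png

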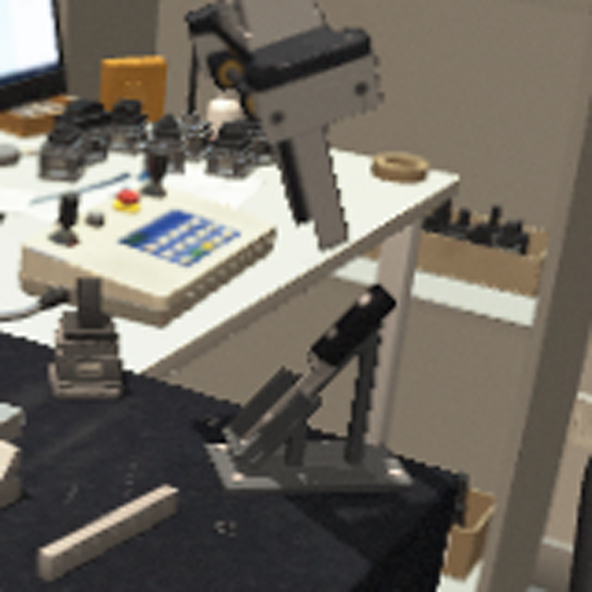

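Run:
```python
from plan import *
t=load("pics/top0.npz"); s=load("pics/s1.npz")
# dark handle mask by value, near predicted place
for f,(u0,u1,v0,v1) in ((t,(365,405,225,260)),(s,(335,375,130,165))):
    g=cv2.cvtColor(f["color"],cv2.COLOR_RGB2GRAY)[v0:v1,u0:u1]
    print(u0,v0); print("\n".join(" ".join(f"{x:3d}" for x in r) for r in g[::1,::1][:36]))
```

```text
365 225
191 176 159 118 108  95  77  72  91 105 124 101  70  64  68  66  67  61  67  65  58  62  62  57  62  51  49 109 142 138 134 137 138 136 139 139 139 141 137 133
192 193 196 160 136 114 101  84  72  72 124 119  72  64  66  67  69  66  62  56  62  62  59  60  50  50  59 115 143 137 136 137 144 137 141 136 140 142 142 135
188 191 192 191 180 169 117 107 101  79  77 116  95  70  63  69  69  68  63  61  65  58  59  59  57  50  49 117 147 141 139 141 136 135 137 133 138 138 141 137
190 190 190 189 191 203 157 128 111 103  91 107 115 103  72  67  71  68  70  56  62  57  61  62  48  49  58 113 141 142 137 137 138 134 138 137 135 136 135 136
187 191 187 188 187 191 187 168 139 116 105 114 123 119  91  65  67  65  63  60  63  65  60  56  54  49  50  89 129 142 144 140 138 135 139 137 141 137 137 136
187 186 188 190 187 188 189 188 175 158 130 126 121 129 126  77  63  65  67  59  58  62  53  57  54  50  44  48 117 139 140 139 138 138 137 135 138 136 137 140
187 187 187 187 187 187 186 188 190 193 163 144 162 155 153 116  69  57  59  61  58  57  57  59  57  53  45  49 117 142 134 137 141 
[... 9415 characters left out ...]
  46 101 136 137 134 119 105 108 118 118 118 118 118 117 118
 58  47  46  43  66  60  69 127 103  92  88  84  88  82  58  60 108 119 118 120 119 102  38  44  43  47 101 137 136 132 115 104 108 117 119 119 120 120 118 118
 47  42  45  45  44  48 123 100  93  91  92  98  83  54  56 109 119 119 119 120 106  53  39  46  44  42  99 135 136 128 111 102 110 117 118 118 118 120 119 118
 45  45  46  45  36 123 106  97  90  93  98  77  54  52 109 118 119 119 117 118 101  27  37  45  43  38  98 134 136 126 110 104 112 117 119 118 119 116 118 118
 45  45  43  57  97 107  98  98 101  98  78  51  44 111 118 118 117 119 118 117 103  32  39  43  44  36  96 135 135 123 105 102 113 119 119 119 118 119 118 118
```

Run:
```python
from plan import *
t=load("pics/top0.npz"); s=load("pics/s1.npz")
P=lambda f:np.c_[f["R"],f["t"]]
X=cv2.triangulatePoints(P(t),P(s),slopes(t,[(390.4,244.6),(380.8,238.0)]).T,slopes(s,[(358.0,139.8),(349.1,149.5)]).T); X=(X[:3]/X[3]).T
print(X, [(np.linalg.inv(BLADE)@np.r_[x,1])[:3] for x in X], "reproj",proj(t,X)-[(390.4,244.6),(380.8,238.0)],proj(s,X)-[(358.0,139.8),(349.1,149.5)])
d=X[1]-X[0]; d/=np.linalg.norm(d); print("dir",d,"pred",BLADE[:3,0])
```

```text
[[ 460.37 -354.13  128.23]
 [ 474.3  -341.49  103.17]] [array([-56.32,  -0.35,  17.83]), array([-25.04,  -0.38,  16.14])] reproj [[-0.11 -0.23]
 [-0.14 -0.28]] [[ 0.23 -0.01]
 [ 0.29 -0.01]]
dir [ 0.44  0.4  -0.8 ] pred [ 0.48  0.43 -0.77]
```

```bash
python3 -m crank '[[[-0.0003,-0.0002,0.0113,0,0,0.05,0],[-0.0003,-0.0002,0.0113,0,0,0.05,0],[-0.0003,-0.0002,0.0113,0,0,0.05,0],[-0.0003,-0.0002,0.0113,0,0,0.05,0],[-0.0003,-0.0002,0.0113,0,0,0.05,0],[-0.0003,-0.0002,0.0113,0,0,0.05,0],[-0.0003,-0.0002,0.0113,0,0,0,0],[-0.0003,-0.0002,0.0113,0,0,0,0],[0,0,0,0,0,0,0],[0,0,0,0,0,0,0]]]'
python3 -m crank '[[[0,0,0,0,0,0,-1],[0,0,0,0,0,0,-1],[0,0,0,0,0,0,-1],[0,0,0,0,0,0,-1],[0,0,0,0,0,0,-1],[0,0,0,0,0,0,-1],[0,0,0,0,0,0,-1],[0,0,0,0,0,0,-1],[0,0,0,0,0,0,-1],[0,0,0,0,0,0,-1]]]' 40
python3 - <<'E'
from plan import *
N=now(); np.save("grasp.npy",N); B=np.linalg.inv(N)@BLADE; np.save("bt.npy",B); print(B)
# lift along slope normal 60, then to pre-pry
n=BLADE[:3,2]; A=N.copy(); A[:3,3]+=70*n; row(N,A,5)
def bl(x,z,pitch,f=CASE):  # tool pose with blade tip at case (x,0,z), tip pitched up by pitch
    a=np.radians(pitch); T=np.eye(4); T[:3,:3]=np.array([[np.cos(a),0,-np.sin(a)],[0,1,0],[np.sin(a),0,np.cos(a)]])
    T[:3,3]=np.array([x,0,z])-70*T[:3,0]; return f@T@np.linalg.inv(B)
V=bl(-110,110,0); row(A,V,15); W=bl(-85,35,0); row(V,W,5); print(V,W)
E
```

```text
time_s: 4.15
eef_pos: [464.9, -348.8, 104.4]
eef_rot: [0.919, 0.355, -0.161, 0.063]
force: [0.0, -0.3, -0.4]
width: 0.497
gripper_force: 0.0
time_s: 5.15
eef_pos: [465.5, -348.9, 105.3]
eef_rot: [0.919, 0.355, -0.161, 0.064]
force: [1.9, 0.7, 4.5]
width: 0.229
gripper_force: 40.0
[[ 0.87 -0.    0.5  25.11]
 [-0.   -1.    0.   -0.05]
 [ 0.5  -0.   -0.87 24.54]
 [ 0.    0.    0.    1.  ]]
5 x [0.00701, 4e-05, -0.01212, -0.0, 0.0, 0.0]  mid [ 485. -331.  128.] end [ 505.2 -312.8  150.3]
15 x [0.00543, -0.01165, 0.00278, 0.12618, 3.3013, -1.3943]  mid [ 466. -226.  125.] end [ 417.  -140.9  118.7]
5 x [-0.00319, -5e-05, 0.01549, 0.0, -0.0, 0.0]  mid [ 423. -130.   81.] end [ 428.5 -118.7   43.7]
[[   0.4     0.89    0.23  417.03]
 [   0.77   -0.46    0.44 -140.94]
 [   0.5     0.     -0.87  118.66]
 [   0.      0.      0.      1.  ]] [[   0.4     0.89    0.23  428.46]
 [   0.77   -0.46    0.44 -118.71]
 [   0.5     0.     -0.87   43.66]
 [   0.      0.      0.      1.  ]]
```

```bash
python3 -m crank '[[[0.007,0,-0.0121,0,0,0,-1],[0.007,0,-0.0121,0,0,0,-1],[0.007,0,-0.0121,0,0,0,-1],[0.007,0,-0.0121,0,0,0,-1],[0.007,0,-0.0121,0,0,0,-1],[0.0054,-0.0116,0.0028,0.13,3.3,-1.39,-1],[0.0054,-0.0116,0.0028,0.13,3.3,-1.39,-1],[0.0054,-0.0116,0.0028,0.13,3.3,-1.39,-1],[0.0054,-0.0116,0.0028,0.13,3.3,-1.39,-1],[0.0054,-0.0116,0.0028,0.13,3.3,-1.39,-1]]]'
python3 -m crank '[[[0.0054,-0.0117,0.0028,0.13,3.3,-1.39,-1],[0.0054,-0.0117,0.0028,0.13,3.3,-1.39,-1],[0.0054,-0.0117,0.0028,0.13,3.3,-1.39,-1],[0.0054,-0.0117,0.0028,0.13,3.3,-1.39,-1],[0.0054,-0.0117,0.0028,0.13,3.3,-1.39,-1],[0.0054,-0.0117,0.0028,0.13,3.3,-1.39,-1],[0.0054,-0.0117,0.0028,0.13,3.3,-1.39,-1],[0.0054,-0.0117,0.0028,0.13,3.3,-1.39,-1],[0.0054,-0.0117,0.0028,0.13,3.3,-1.4,-1],[0.0054,-0.0117,0.0028,0.13,3.3,-1.4,-1]]]'
cat >> plan.py <<'E'
def bl(x,z,pitch,y=0,f=CASE):
    B=np.load("bt.npy"); a=np.radians(pitch); T=np.eye(4); T[:3,:3]=np.array([[np.cos(a),0,-np.sin(a)],[0,1,0],[np.sin(a),0,np.cos(a)]])
    T[:3,3]=np.array([x,y,z])-70*T[:3,0]; return f@T@np.linalg.inv(B)
E
python3 - <<'E'
from plan import *
from station import r
N=now(); W=bl(-92,33,0); row(N,W,8); print(r.observe()["joint_pos"])
f=r.grab_frame("scene"); np.savez("pics/s2.npz",**{k:np.array(v) for k,v in f.items()})
B=np.load("bt.npy"); print("tip proj",proj(f,[pt(N@B,(70,y,3)) for y in (-10,10)]), "tab proj",proj(f,[pt(CASE,(-73,y,48)) for y in (-30,30)]))
cv2.imwrite("pics/s2.png",cv2.resize(f["color"][130:300,150:360,::-1],None,fx=3.5,fy=3.5,interpolation=cv2.INTER_CUBIC))
E
```

```text
time_s: 6.15
eef_pos: [480.2, -254.2, 131.4]
eef_rot: [0.909, 0.416, -0.032, -0.003]
force: [0.0, -0.7, -1.4]
width: 0.233
gripper_force: 40.0
time_s: 7.15
eef_pos: [416.3, -140.5, 118.8]
eef_rot: [0.824, 0.503, 0.222, -0.134]
force: [1.1, 1.1, -2.1]
width: 0.23
gripper_force: 40.0
8 x [-0.0029, 8e-05, 0.00946, -0.00797, -0.00869, 0.00867]  mid [ 421. -133.   80.] end [ 425.3 -124.9   41.7]
[-0.89  0.12  1.99  0.5   1.3  -0.62]
tip proj [[284.54 191.2 ]
 [289.87 196.05]] tab proj [[261.18 219.1 ]
 [275.52 235.42]]
```

View pics/s2.png

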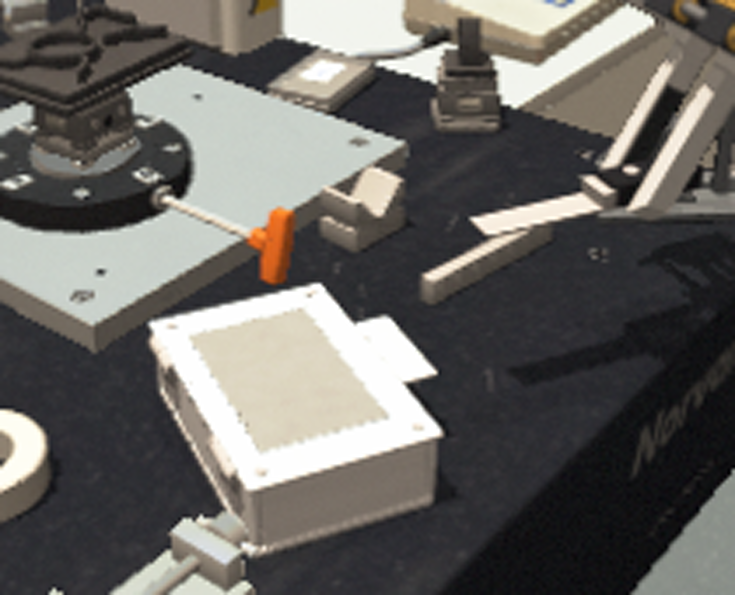

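```bash
python3 -m crank '[[[-0.0029,0.0001,0.0095,0,0,0,-1],[-0.0029,0.0001,0.0095,0,0,0,-1],[-0.0029,0.0001,0.0095,0,0,0,-1],[-0.0029,0.0001,0.0095,0,0,0,-1],[-0.0029,0.0001,0.0095,0,0,0,-1],[-0.0029,0.0001,0.0095,0,0,0,-1],[-0.0029,0.0001,0.0095,0,0,0,-1],[-0.0029,0.0001,0.0095,0,0,0,-1],[0,0,0,0,0,0,-1],[0,0,0,0,0,0,-1]]]'
python3 - <<'E'
from plan import *
from station import r
N=now(); W=bl(-61,36,0); row(N,W,8); U=bl(-61,42,0); row(W,U,2)
f=r.grab_frame("scene"); B=np.load("bt.npy")
print("tip proj",proj(f,[pt(N@B,(70,y,3)) for y in (-10,10)]).ravel())
cv2.imwrite("pics/s3.png",cv2.resize(f["color"][170:270,220:350,::-1],None,fx=5,fy=5,interpolation=cv2.INTER_CUBIC))
E
```

```text
time_s: 8.2
eef_pos: [425.1, -125.0, 40.4]
eef_rot: [0.825, 0.502, 0.222, -0.135]
force: [0.4, -0.2, -0.8]
width: 0.231
gripper_force: 40.0
8 x [0.00364, 1e-05, 0.0015, -0.01356, -0.0022, -0.01553]  mid [ 432. -111.   43.] end [439.4 -97.4  44.7]
2 x [0.0015, 1e-05, -0.0026, 0.0, -0.0, 0.0]  mid [439. -97.  48.] end [439.4 -97.4  50.7]
tip proj [274.3  227.67 279.16 233.05]
```

View pics/s3.png

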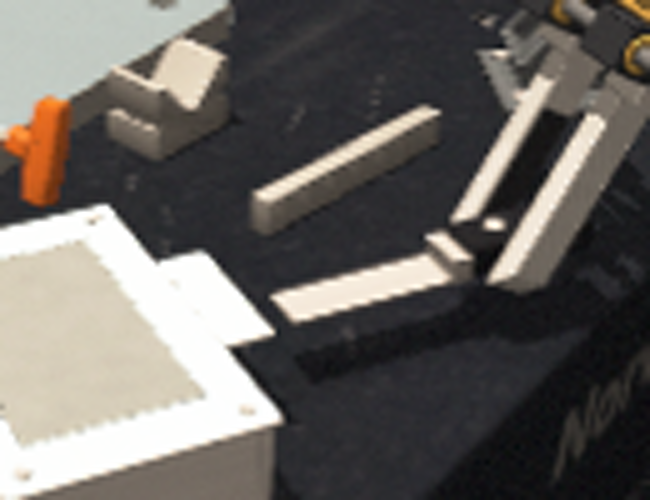

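```bash
python3 -m crank '[[[0.0036,0,0.0015,0,0,0,-1],[0.0036,0,0.0015,0,0,0,-1],[0.0036,0,0.0015,0,0,0,-1],[0.0036,0,0.0015,0,0,0,-1],[0.0036,0,0.0015,0,0,0,-1],[0.0036,0,0.0015,0,0,0,-1],[0.0036,0,0.0015,0,0,0,-1],[0.0036,0,0.0015,0,0,0,-1],[0,0,0,0,0,0,-1],[0,0,0,0,0,0,-1]]]'
python3 - <<'E'
from plan import *
N=now(); B=np.load("bt.npy"); np.set_printoptions(precision=4,suppress=True)
print("tip in case",(np.linalg.inv(CASE)@N@B@np.array([70,0,0,1]))[:3])
# arc: tip upper edge at radius 113 about hinge (52,44); row steps in tool frame
th=np.radians(np.r_[0,np.arange(3,112,4),112]); rho=113
P=np.c_[52-rho*np.cos(th),0*th,44+rho*np.sin(th)-3]
P=np.vstack([(np.linalg.inv(CASE)@N@B@np.array([70,0,0,1]))[:3],P]); P[:,1]=P[0,1]
D=np.diff(P,axis=0)@CASE[:3,:3].T@N[:3,:3]/1000
for d in D: print(d.round(4).tolist())
print(P[-1],pt(CASE,P[-1]), len(D))
E
```

```text
time_s: 9.25
eef_pos: [439.4, -97.6, 44.7]
eef_rot: [0.825, 0.502, 0.222, -0.135]
force: [-0.4, -0.4, -1.1]
width: 0.234
gripper_force: 40.0
tip in case [-61.2845  -0.108   35.9948]
[0.0028, 0.0, -0.0042]
[0.0031, 0.0, -0.005]
[0.0045, 0.0, -0.0065]
[0.005, 0.0, -0.0061]
[0.0054, -0.0, -0.0058]
[0.0058, -0.0, -0.0054]
[0.0061, -0.0, -0.005]
[0.0065, -0.0, -0.0045]
[0.0068, -0.0, -0.0041]
[0.007, -0.0, -0.0036]
[0.0073, -0.0, -0.0031]
[0.0075, -0.0, -0.0026]
[0.0076, -0.0, -0.002]
[0.0077, -0.0, -0.0015]
[0.0078, -0.0, -0.001]
[0.0079, -0.0, -0.0004]
[0.0079, -0.0, 0.0001]
[0.0079, -0.0, 0.0007]
[0.0078, -0.0, 0.0012]
[0.0077, -0.0, 0.0018]
[0.0075, -0.0, 0.0023]
[0.0074, -0.0, 0.0028]
[0.0071, -0.0, 0.0033]
[0.0069, -0.0, 0.0038]
[0.0066, -0.0, 0.0043]
[0.0063, -0.0, 0.0048]
[0.0059, -0.0, 0.0052]
[0.0056, -0.0, 0.0056]
[0.0052, -0.0, 0.006]
[0.0012, -0.0, 0.0015]
[ 94.3305  -0.108  145.7718] [558.1144 133.2497 145.7718] 30
```

```bash
python3 -m crank '[[[0.0028,0,-0.0042,0,0,0,-1],[0.0031,0,-0.005,0,0,0,-1],[0.0045,0,-0.0065,0,0,0,-1],[0.005,0,-0.0061,0,0,0,-1],[0.0054,0,-0.0058,0,0,0,-1],[0.0058,0,-0.0054,0,0,0,-1],[0.0061,0,-0.005,0,0,0,-1],[0.0065,0,-0.0045,0,0,0,-1],[0.0068,0,-0.0041,0,0,0,-1],[0.007,0,-0.0036,0,0,0,-1]]]'
python3 - <<'E'
from plan import *
from station import r
N=now(); B=np.load("bt.npy"); print("tip in case",(np.linalg.inv(CASE)@N@B@np.array([70,0,0,1]))[:3])
f=r.grab_frame("scene")
cv2.imwrite("pics/s4.png",cv2.resize(f["color"][120:300,170:350,::-1],None,fx=3.3,fy=3.3,interpolation=cv2.INTER_CUBIC))
E
```

```text
time_s: 10.25
eef_pos: [449.1, -79.2, 115.4]
eef_rot: [0.825, 0.502, 0.222, -0.134]
force: [-0.6, -1.4, -2.1]
width: 0.229
gripper_force: 40.0
tip in case [-40.41  -0.39 106.71]
```

View pics/s4.png

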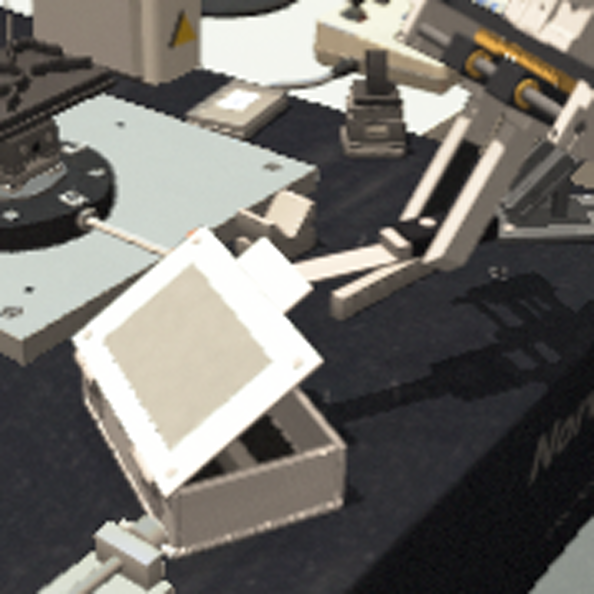

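The cover is up about 35°, with the blade under the tab near (300,270), and the bar is visible inside. Continuing the arc.

```bash
python3 -m crank '[[[0.0073,0,-0.0031,0,0,0,-1],[0.0075,0,-0.0026,0,0,0,-1],[0.0076,0,-0.002,0,0,0,-1],[0.0077,0,-0.0015,0,0,0,-1],[0.0078,0,-0.001,0,0,0,-1],[0.0079,0,-0.0004,0,0,0,-1],[0.0079,0,0.0001,0,0,0,-1],[0.0079,0,0.0007,0,0,0,-1],[0.0078,0,0.0012,0,0,0,-1],[0.0077,0,0.0018,0,0,0,-1]]]'
python3 -m crank '[[[0.0075,0,0.0023,0,0,0,-1],[0.0074,0,0.0028,0,0,0,-1],[0.0071,0,0.0033,0,0,0,-1],[0.0069,0,0.0038,0,0,0,-1],[0.0066,0,0.0043,0,0,0,-1],[0.0063,0,0.0048,0,0,0,-1],[0.0059,0,0.0052,0,0,0,-1],[0.0028,0,0.0028,0,0,0,-1],[0,0,0,0,0,0,-1],[0,0,0,0,0,0,-1]]]'
python3 - <<'E'
from plan import *
from station import r
N=now(); B=np.load("bt.npy"); t=(np.linalg.inv(CASE)@N@B@np.array([70,0,0,1]))[:3]; print("tip in case",t,"angle",180-np.degrees(np.arctan2(t[2]-44,t[0]-52)), 'need',N[:3,:3].T@CASE[:3,:3]@[1,0,0])
f=r.grab_frame("scene"); np.savez("pics/s5.npz",**{k:np.array(v) for k,v in f.items()})
cv2.imwrite("pics/s5.png",cv2.resize(f["color"][100:300,150:350,::-1],None,fx=3,fy=3,interpolation=cv2.INTER_CUBIC))
for a in (100,104,108,111.7):
    a=np.radians(a); print(proj(f,[pt(CASE,(52-125*np.cos(a)-4*np.sin(a)*-1,y,44+125*np.sin(a)-4*np.cos(a)*-1)) for y in (-30,30)]).ravel())
E
```

```text
time_s: 11.3
eef_pos: [478.3, -22.4, 159.5]
eef_rot: [0.825, 0.502, 0.222, -0.135]
force: [0.4, -1.6, -0.9]
width: 0.227
gripper_force: 40.0
time_s: 12.3
eef_pos: [504.4, 29.1, 158.8]
eef_rot: [0.825, 0.502, 0.221, -0.135]
force: [-0.0, 0.0, -0.7]
width: 0.234
gripper_force: 40.0
tip in case [ 81.19  -0.   150.13] angle 105.37624648361742 need [ 0.87 -0.    0.5 ]
[182.21 180.01 192.92 196.36]
[177.4  182.07 187.76 198.63]
[172.71 184.43 182.71 201.22]
[168.48 186.87 178.15 203.89]
```

View pics/s5.png

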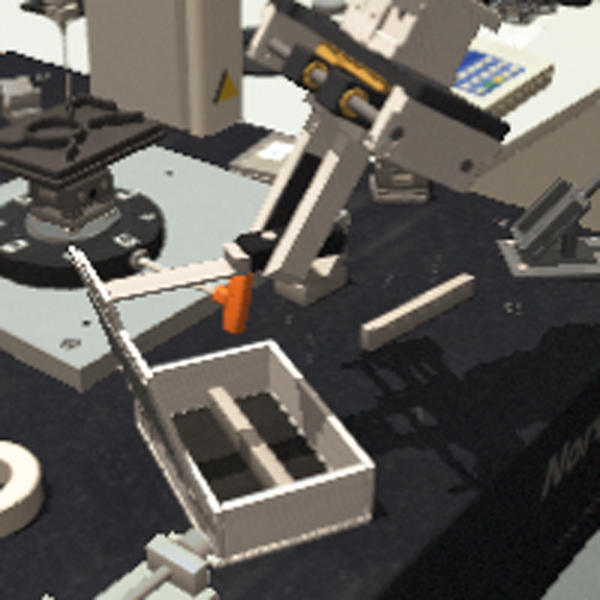

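```bash
python3 -m crank '[[[0.0019,0,0.0022,0,0,0,-1],[0.0019,0,0.0022,0,0,0,-1],[0.0019,0,0.0022,0,0,0,-1],[0.0019,0,0.0022,0,0,0,-1],[0,0,0,0,0,0,-1],[0,0,0,0,0,0,-1],[0,0,0,0,0,0,-1],[0,0,0,0,0,0,-1],[0,0,0,0,0,0,-1],[0,0,0,0,0,0,-1]]]'
python3 - <<'E'
from plan import *
N=now(); B=np.load("bt.npy"); t=(np.linalg.inv(CASE)@N@B@np.array([70,0,0,1]))[:3]; print("tip in case",t,"angle",180-np.degrees(np.arctan2(t[2]-44,t[0]-52)))
E
```

```text
time_s: 13.35
eef_pos: [509.8, 38.5, 155.3]
eef_rot: [0.825, 0.502, 0.222, -0.135]
force: [-0.1, 0.4, -1.7]
width: 0.229
gripper_force: 40.0
tip in case [ 92.02  -0.6  146.69] angle 111.29392171021513
```

Run:
```python
from plan import *
N=now(); Q=N.copy(); Q[:3,3]+=pt(CASE,(-120,0,10))-pt(CASE,(0,0,0)); row(N,Q,5)
n=BLADE[:3,2]; G=np.load("grasp.npy"); A=G.copy(); A[:3,3]+=60*n-4*BLADE[:3,0]; row(Q,A,15)
```

```text
5 x [-0.01977, 8e-05, -0.01375, 0.0, -0.0, 0.0]  mid [482. -15. 160.] end [455.  -68.2 165.3]
15 x [-0.01218, 0.01244, -0.00047, -0.13398, -3.30006, 1.38946]  mid [ 488. -191.  137.] end [ 497.6 -319.7  146.9]
```

```bash
python3 -m crank '[[[-0.0198,0.0001,-0.0137,0,0,0,-1],[-0.0198,0.0001,-0.0137,0,0,0,-1],[-0.0198,0.0001,-0.0137,0,0,0,-1],[-0.0198,0.0001,-0.0137,0,0,0,-1],[-0.0198,0.0001,-0.0137,0,0,0,-1],[-0.0122,0.0124,-0.0005,-0.13,-3.3,1.39,-1],[-0.0122,0.0124,-0.0005,-0.13,-3.3,1.39,-1],[-0.0122,0.0124,-0.0005,-0.13,-3.3,1.39,-1],[-0.0122,0.0124,-0.0005,-0.13,-3.3,1.39,-1],[-0.0122,0.0124,-0.0005,-0.13,-3.3,1.39,-1]]]'
python3 -m crank '[[[-0.0122,0.0124,-0.0005,-0.13,-3.3,1.39,-1],[-0.0122,0.0124,-0.0005,-0.13,-3.3,1.39,-1],[-0.0122,0.0124,-0.0005,-0.13,-3.3,1.39,-1],[-0.0122,0.0124,-0.0005,-0.13,-3.3,1.39,-1],[-0.0122,0.0125,-0.0005,-0.13,-3.3,1.39,-1],[-0.0122,0.0125,-0.0005,-0.13,-3.3,1.39,-1],[-0.0122,0.0125,-0.0005,-0.13,-3.3,1.39,-1],[-0.0122,0.0125,-0.0005,-0.13,-3.3,1.39,-1],[-0.0122,0.0125,-0.0005,-0.13,-3.3,1.39,-1],[-0.0122,0.0125,-0.0005,-0.13,-3.3,1.39,-1]]]'
python3 - <<'E'
from plan import *
G=np.load("grasp.npy"); N=now(); n=BLADE[:3,2]; A=G.copy(); A[:3,3]+=2*n-3*BLADE[:3,0]; row(N,A,8); D=G.copy(); D[:3,3]+=.3*n; row(A,D,4)
from station import r
f=r.grab_frame("scene"); B=N@np.load("bt.npy"); print("tip px",proj(f,[pt(B,(70,y,3)) for y in (-10,10)]).ravel())
cv2.imwrite("pics/s6.png",cv2.resize(f["color"][100:220,270:400,::-1],None,fx=4,fy=4,interpolation=cv2.INTER_CUBIC))
E
```

```text
time_s: 14.35
eef_pos: [480.3, -148.9, 142.1]
eef_rot: [0.878, 0.464, 0.095, -0.069]
force: [-0.9, 0.8, -1.8]
width: 0.23
gripper_force: 40.0
time_s: 15.35
eef_pos: [497.6, -320.4, 146.7]
eef_rot: [0.919, 0.355, -0.162, 0.064]
force: [0.2, -0.2, -1.3]
width: 0.231
gripper_force: 40.0
8 x [-0.00348, -8e-05, 0.0063, -0.01123, 0.01102, -0.00553]  mid [ 481. -335.  128.] end [ 465.2 -349.2  108.8]
4 x [0.00044, -0.0, 0.00074, 0.0, 0.0, 0.0]  mid [ 465. -349.  107.] end [ 465.7 -348.8  105.4]
tip px [309.4  163.39 311.11 166.88]
```

View pics/s6.png

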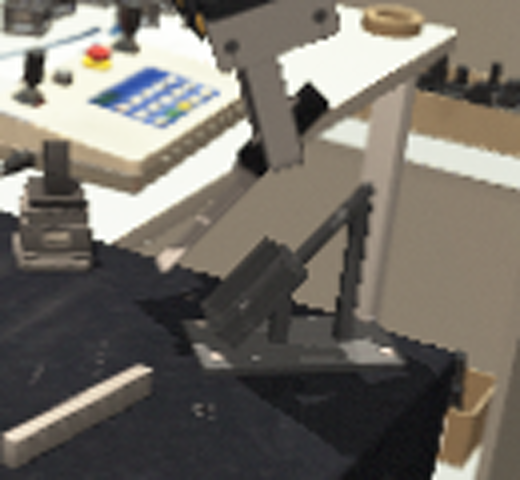

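```bash
python3 -m crank '[[[-0.0035,-0.0001,0.0063,0,0,0,-1],[-0.0035,-0.0001,0.0063,0,0,0,-1],[-0.0035,-0.0001,0.0063,0,0,0,-1],[-0.0035,-0.0001,0.0063,0,0,0,-1],[-0.0035,-0.0001,0.0063,0,0,0,-1],[-0.0035,-0.0001,0.0063,0,0,0,-1],[-0.0035,-0.0001,0.0063,0,0,0,-1],[-0.0035,-0.0001,0.0063,0,0,0,-1],[0,0,0,0,0,0,-1],[0,0,0,0,0,0,-1]]]'
python3 - <<'E'
from plan import *
G=np.load("grasp.npy"); N=now(); n=BLADE[:3,2]; D=G.copy(); D[:3,3]+=.3*n-.5*BLADE[:3,0]; row(N,D,4)
E
```

```text
time_s: 16.4
eef_pos: [464.8, -349.0, 108.9]
eef_rot: [0.919, 0.355, -0.161, 0.063]
force: [-0.1, -0.4, -0.9]
width: 0.231
gripper_force: 40.0
4 x [0.00038, 0.00012, 0.00069, -0.0162, 0.00163, 0.00231]  mid [ 465. -349.  107.] end [ 465.4 -349.   105.8]
```

```bash
python3 -m crank '[[[0.0004,0.0001,0.0007,0,0,0,-1],[0.0004,0.0001,0.0007,0,0,0,-1],[0.0004,0.0001,0.0007,0,0,0,-1],[0.0004,0.0001,0.0007,0,0,0,-1],[0,0,0,0,0,0,-1],[0,0,0,0,0,0,-1],[0,0,0,0,0,0,-0.4],[0,0,0,0,0,0,-0.2],[0,0,0,0,0,0,0],[0,0,0,0,0,0,0]]]'
python3 - <<'E'
from plan import *
N=now(); A=N.copy(); A[:3,3]-=100*N[:3,2]; row(N,A,5)
E
```

```text
time_s: 17.4
eef_pos: [465.7, -348.9, 106.1]
eef_rot: [0.918, 0.355, -0.161, 0.064]
force: [-0.3, -0.4, -0.1]
width: 0.492
gripper_force: 0.0
5 x [0.0, 0.0, -0.02, -0.0, -0.0, 0.0]  mid [ 478. -337.  153.] end [ 490.7 -325.8  200.1]
```

```bash
python3 -m crank '[[[0,0,-0.02,0,0,0,0],[0,0,-0.02,0,0,0,0],[0,0,-0.02,0,0,0,0],[0,0,-0.02,0,0,0,0],[0,0,-0.02,0,0,0,0],[0,0,0,0,0,0,0],[0,0,0,0,0,0,0],[0,0,0,0,0,0,0],[0,0,0,0,0,0,0],[0,0,0,0,0,0,0]]]'
python3 - <<'E'
from plan import *
from station import r
for n in ("top","scene"):
    f=r.grab_frame(n); np.savez(f"pics/{n}1.npz",**{k:np.array(v) for k,v in f.items()})
t=load("pics/top1.npz"); s=load("pics/scene1.npz")
g=cv2.cvtColor(t["color"],cv2.COLOR_RGB2GRAY)
for xm in (35,):
    m=np.zeros_like(g); cv2.fillPoly(m,[proj(t,[pt(CASE,p) for p in [(-xm,-64,24),(xm,-64,24),(xm,64,24),(-xm,64,24)]]).round().astype(int)],255)
v=g[m>0]; th,_=cv2.threshold(v.reshape(1,-1),0,255,cv2.THRESH_OTSU); print("otsu",th,np.percentile(v,[5,50,95]))
k=((g>th)&(m>0)).astype(np.uint8); c=max(cv2.findContours(k,0,1)[0],key=cv2.contourArea); q=cv2.boxPoints(cv2.minAreaRect(c)); W=onplane(t,q,24)
print("box px",q.ravel(),"case",[(np.linalg.inv(CASE)@np.r_[w,1])[:2].round(1).tolist() for w in W])
# rivets after return: bright blobs near the old pixels
for f,ps in ((t,[(390.4,244.6),(380.8,238.0)]),(s,[(358.0,139.8),(349.1,149.5)])):
    G=cv2.cvtColor(f["color"],cv2.COLOR_RGB2GRAY).astype(float)
    for u,v in ps:
        u0,v0=int(u)-3,int(v)-3; w=np.clip(G[v0:v0+8,u0:u0+8]-90,0,None); yy,xx=np.mgrid[:8,:8]; print("rivet was",u,v,"now",(w*xx).sum()/w.sum()+u0,(w*yy).sum()/w.sum()+v0,w.max())
E
```

```text
time_s: 18.4
eef_pos: [489.9, -325.5, 198.7]
eef_rot: [0.918, 0.355, -0.162, 0.063]
force: [-0.1, -0.3, 0.0]
width: 0.498
gripper_force: 0.0
otsu 129.0 [ 34.  60. 215.]
box px [201.2  241.64 222.34 198.19 226.4  200.17 205.27 243.62] case [[0.8, 55.7], [3.7, -63.0], [-7.6, -63.2], [-10.4, 55.4]]
rivet was 390.4 244.6 now 389.5234657039711 243.67870036101084 13.0
rivet was 380.8 238.0 now 380.247619047619 238.8015873015873 19.0
rivet was 358.0 139.8 now 357.74231032125766 138.09706083390293 109.0
rivet was 349.1 149.5 now 347.3300198807157 147.3916500994036 36.0
```

Run:
```python
from plan import *
t=load("pics/top1.npz")
q=[(222.34,198.19),(226.4,200.17),(205.27,243.62),(201.2,241.64)]
# order by model: (x+,y-),(x-,y-),(x-,y+),(x+,y+)
E=[edge(t,q[1],q[2],w=1.8),edge(t,q[3],q[0],w=1.8),edge(t,q[0],q[1],w=2.5,inset=.2),edge(t,q[2],q[3],w=2.5,inset=.2)]
P=np.array([meet(E[1],E[2]),meet(E[0],E[2]),meet(E[0],E[3]),meet(E[1],E[3])]); W=onplane(t,P,24)
print([e[2] for e in E],[(np.linalg.inv(CASE)@np.r_[w,1])[:2].round(1).tolist() for w in W])
y,c,res=rigid2([(5,-60),(-5,-60),(-5,60),(5,60)],W[:,:2]); print("bar yaw",np.degrees(y),c,res)
```

```text
[0.05576689742154659, 0.046284262668249185, 0.11939320656179848, 0.06958310514790973] [[3.7, -65.5], [-8.0, -66.3], [-10.8, 56.5], [0.8, 56.5]]
bar yaw 64.09961171163779 [517.45  44.08] [1.26 1.72 1.58 1.31]
```

```bash
cat >> plan.py <<'E'
BAR=F(64.1,(517.45,44.1))
def toolb(f,tau,g):
    """y_t along f.x, leaning so that z_t points to +x by tau; grasp point at g in frame f"""
    a=np.radians(tau); c,s=np.cos(a),np.sin(a); T=np.eye(4)
    T[:3,:3]=f[:3,:3]@np.array([[0,c,s],[1,0,0],[0,s,-c]]); T[:3,3]=pt(f,g)+2*T[:3,2]; return T
E
python3 - <<'E'
from plan import *
N=now(); A=toolb(BAR,10,(-2.3,0,161)); B=toolb(BAR,10,(-2.3,0,31)); row(N,A,20); row(A,B,10)
E
```

```text
20 x [0.0216, 0.00388, -0.0012, -1.30078, 1.14775, -5.47941]  mid [ 601. -151.  157.] end [516.6  42.3 159. ]
10 x [0.0, -0.00226, 0.0128, 0.0, -0.0, -0.0]  mid [517.  42.  94.] end [516.6  42.3  29. ]
```

Run:
```python
from plan import *
N=now(); V=toolb(F(5,(0,0)),0,(490,-100,230)); A=toolb(BAR,10,(-2.3,0,161)); row(N,V,10); row(V,A,10)
```

```text
10 x [0.02486, -0.01084, -0.00748, -0.91184, 1.85644, -5.21349]  mid [ 525. -191.  202.] end [496.9 -56.9 228. ]
10 x [0.00754, 0.00663, 0.00757, -0.90964, 0.5157, -5.89444]  mid [518. -11. 192.] end [516.6  42.3 159. ]
```

```bash
python3 -m crank '[[[0.0249,-0.0108,-0.0075,-0.91,1.86,-5.21,-0.3],[0.0249,-0.0108,-0.0075,-0.91,1.86,-5.21,-0.3],[0.0249,-0.0108,-0.0075,-0.91,1.86,-5.21,-0.3],[0.0249,-0.0108,-0.0075,-0.91,1.86,-5.21,-0.3],[0.0249,-0.0108,-0.0075,-0.91,1.86,-5.21,-0.3],[0.0249,-0.0108,-0.0075,-0.91,1.86,-5.21,-0.3],[0.0249,-0.0108,-0.0075,-0.91,1.86,-5.21,-0.3],[0.0249,-0.0108,-0.0075,-0.91,1.86,-5.21,-0.3],[0.0249,-0.0108,-0.0075,-0.91,1.86,-5.21,-0.3],[0.0249,-0.0108,-0.0075,-0.91,1.86,-5.21,-0.3]]]' 30
python3 -m crank '[[[0.0075,0.0066,0.0076,-0.91,0.52,-5.89,-0.5],[0.0075,0.0066,0.0076,-0.91,0.52,-5.89,-0.5],[0.0075,0.0066,0.0076,-0.91,0.52,-5.89,-0.5],[0.0075,0.0066,0.0076,-0.91,0.52,-5.89,-0.5],[0.0075,0.0066,0.0076,-0.91,0.52,-5.89,-0.5],[0.0075,0.0066,0.0076,-0.91,0.52,-5.89,-0.5],[0.0075,0.0066,0.0076,-0.91,0.52,-5.89,-0.5],[0.0075,0.0066,0.0076,-0.91,0.52,-5.89,-0.5],[0.0075,0.0066,0.0076,-0.91,0.52,-5.89,-0.5],[0.0075,0.0066,0.0076,-0.91,0.52,-5.89,-0.5]]]'
python3 - <<'E'
from plan import *
from station import r
N=now(); B=toolb(BAR,10,(-2.3,0,61)); C=toolb(BAR,10,(-2.3,0,31)); row(N,B,7); row(B,C,10)
t=r.grab_frame("top"); s=r.grab_frame("scene")
uv=[]
for f,ps in ((t,[(390.4,244.6),(380.8,238.0)]),(s,[(358.0,139.8),(349.1,149.5)])):
    G=cv2.cvtColor(f["color"],cv2.COLOR_RGB2GRAY).astype(float)
    for u,v in ps:
        u0,v0=round(u)-4,round(v)-4; p=G[v0:v0+9,u0:u0+9]; w=np.where((p>100),p-100,0); w[np.hypot(*np.mgrid[-4:5,-4:5])>3.3]=0; yy,xx=np.mgrid[:9,:9]; uv.append(((w*xx).sum()/w.sum()+u0,(w*yy).sum()/w.sum()+v0)); print("was",u,v,"now",uv[-1])
P=lambda f:np.c_[f["R"],f["t"]]
X=cv2.triangulatePoints(P(t),P(s),slopes(t,uv[:2]).T,slopes(s,uv[2:]).T); X=(X[:3]/X[3]).T
print(X,"blade frame",[(np.linalg.inv(BLADE)@np.r_[x,1])[:3] for x in X])
E
```

```text
time_s: 19.5
eef_pos: [497.3, -55.6, 228.7]
eef_rot: [0.674, 0.739, 0.001, 0.0]
force: [-0.4, 0.4, -0.7]
width: 0.354
gripper_force: 0.0
time_s: 20.5
eef_pos: [517.5, 42.4, 159.0]
eef_rot: [0.222, 0.971, 0.086, 0.02]
force: [-0.5, -0.1, -0.1]
width: 0.249
gripper_force: 0.0
7 x [0.00012, -0.00255, 0.01405, 0.01037, 0.00167, 0.0258]  mid [517.  42. 109.] end [516.6  42.3  59. ]
10 x [0.0, -0.00052, 0.00295, 0.0, -0.0, -0.0]  mid [517.  42.  44.] end [516.6  42.3  29. ]
was 390.4 244.6 now (np.float64(389.77905759162303), np.float64(245.30157068062826))
was 380.8 238.0 now (np.float64(380.4226804123711), np.float64(238.45589919816723))
was 358.0 139.8 now (np.float64(357.47906976744184), np.float64(139.88837209302326))
was 349.1 149.5 now (np.float64(348.62137404580153), np.float64(149.17404580152672))
[[ 459.81 -352.07  128.82]
 [ 474.07 -339.75  104.7 ]] blade frame [array([-56.15,   1.55,  18.96]), array([-25.56,   1.06,  17.88])]
```

```bash
python3 -m crank '[[[0.0001,-0.0025,0.014,0,0,0.03,-0.5],[0.0001,-0.0025,0.014,0,0,0.03,-0.5],[0.0001,-0.0025,0.014,0,0,0.03,-0.5],[0.0001,-0.0025,0.014,0,0,0.03,-0.5],[0.0001,-0.0025,0.014,0,0,0.03,-0.5],[0.0001,-0.0025,0.014,0,0,0.03,-0.5],[0.0001,-0.0025,0.014,0,0,0.03,-0.5],[0,0,0,0,0,0,-0.5],[0,0,0,0,0,0,-0.5],[0,0,0,0,0,0,-0.5]]]'
python3 -m crank '[[[0,-0.0005,0.0029,0,0,0,-0.5],[0,-0.0005,0.0029,0,0,0,-0.5],[0,-0.0005,0.0029,0,0,0,-0.5],[0,-0.0005,0.003,0,0,0,-0.5],[0,-0.0005,0.003,0,0,0,-0.5],[0,-0.0005,0.003,0,0,0,-0.5],[0,-0.0005,0.003,0,0,0,-0.5],[0,-0.0005,0.003,0,0,0,-0.5],[0,-0.0005,0.003,0,0,0,-0.5],[0,0,0,0,0,0,-0.5]]]'
python3 - <<'E'
from plan import *
N=now(); C=toolb(BAR,10,(-2.3,0,31)); row(N,C,5)
E
```

```text
time_s: 21.6
eef_pos: [517.9, 41.9, 60.8]
eef_rot: [0.226, 0.97, 0.085, 0.021]
force: [0.7, 0.1, 0.0]
width: 0.25
gripper_force: 0.0
time_s: 22.6
eef_pos: [516.6, 42.6, 32.2]
eef_rot: [0.226, 0.97, 0.085, 0.019]
force: [0.1, 0.5, -0.0]
width: 0.25
gripper_force: 0.0
5 x [-3e-05, -0.00015, 0.00061, 0.00639, -0.00617, -0.05567]  mid [517.  42.  31.] end [516.6  42.3  29. ]
```

```bash
python3 -m crank '[[[0,-0.0002,0.0006,0,0,0,-0.5],[0,-0.0002,0.0006,0,0,0,-0.5],[0,-0.0001,0.0006,0,0,0,-0.5],[0,-0.0001,0.0006,0,0,0,-0.5],[0,-0.0001,0.0006,0,0,0,-0.5],[0,0,0,0,0,0,-1],[0,0,0,0,0,0,-1],[0,0,0,0,0,0,-1],[0,0,0,0,0,0,-1],[0,0,0,0,0,0,-1]]]' 40
python3 - <<'E'
from plan import *
N=now(); np.save("bgrasp.npy",N); C=N.copy(); C[2,3]+=8; row(N,C,5); D=N.copy(); D[2,3]+=130; row(C,D,5)
E
```

```text
time_s: 23.6
eef_pos: [516.8, 42.0, 29.9]
eef_rot: [0.225, 0.97, 0.085, 0.02]
force: [-3.5, -3.1, 5.0]
width: 0.105
gripper_force: 38.7
5 x [0.0, 0.00028, -0.00158, 0.0, 0.0, -0.0]  mid [517.  42.  34.] end [516.8  42.   37.9]
5 x [1e-05, 0.00424, -0.02403, 0.0, 0.0, -0.0]  mid [517.  42.  99.] end [516.8  42.  159.9]
```

```bash
python3 -m crank '[[[0,0.0003,-0.0016,0,0,0,-1],[0,0.0003,-0.0016,0,0,0,-1],[0,0.0003,-0.0016,0,0,0,-1],[0,0.0003,-0.0016,0,0,0,-1],[0,0.0003,-0.0016,0,0,0,-1],[0,0.0042,-0.024,0,0,0,-1],[0,0.0042,-0.024,0,0,0,-1],[0,0.0042,-0.024,0,0,0,-1],[0,0.0042,-0.024,0,0,0,-1],[0,0.0042,-0.024,0,0,0,-1]]]'
python3 - <<'E'
from plan import *
from station import r
N=now(); f=r.grab_frame("scene"); np.savez("pics/sb.npz",**{k:np.array(v) for k,v in f.items()})
t=r.grab_frame("top"); np.savez("pics/tb.npz",**{k:np.array(v) for k,v in t.items()})
g=cv2.cvtColor(t["color"],cv2.COLOR_RGB2GRAY); m=np.zeros_like(g)
cv2.fillPoly(m,[proj(t,[pt(CASE,p) for p in [(-40,-64,6),(40,-64,6),(40,64,6),(-40,64,6)]]).round().astype(int)],255)
print("interior p50/95",np.percentile(g[m>0],[50,95]))
# expected bar end positions (bar aligned with tool) in scene; bar underside centre in tool frame
G=np.load("bgrasp.npy"); T=np.linalg.inv(G)@BAR; print("bar underside in tool",(np.linalg.inv(G)@np.r_[pt(BAR,(0,0,6)),1])[:3])
P=cloud(f); u,v=np.mgrid[:512,:384]; loc=(P-N[:3,3])@N[:3,:3]; k=(abs(loc[...,0])<75)&(abs(loc[...,1])<14)&(loc[...,2]>-10)&(loc[...,2]<40)
L=loc[k]; print(len(L)); 
for lo in range(-75,75,15):
    q=L[(L[:,0]>=lo)&(L[:,0]<lo+15)]
    if len(q): print(lo,len(q),"y",np.median(q[:,1]),"z",np.percentile(q[:,2],[5,50,95]))
E
```

```text
time_s: 24.6
eef_pos: [516.6, 42.3, 160.6]
eef_rot: [0.226, 0.97, 0.085, 0.02]
force: [0.0, -0.9, -2.1]
width: 0.104
gripper_force: 38.7
interior p50/95 [184. 207.]
bar underside in tool [ 0.36 -2.01 23.87]
533
-75 1 y 5.465940267635131 z [9.41 9.41 9.41]
-60 40 y 5.371805935495522 z [ 6.44 11.72 23.27]
-45 31 y 5.7104455976188015 z [ 7.14 14.13 24.55]
-30 6 y 4.758038787810811 z [21.72 23.3  24.29]
-15 33 y -3.9497299659815437 z [-9.04  1.3  23.82]
0 179 y -1.3263885753168145 z [-8.67  3.91 18.79]
15 62 y 5.071750554229706 z [ 6.66 10.95 23.21]
30 65 y 4.988253302813774 z [ 6.65 10.59 24.07]
45 88 y 4.29544056922382 z [ 6.59 12.89 23.77]
60 28 y 2.5202863095919463 z [ 6.75 13.52 23.3 ]
```

Run:
```python
from plan import *
f=load("pics/sb.npz"); N=now(); P=cloud(f); loc=(P-N[:3,3])@N[:3,:3]
k=(abs(loc[...,0])<85)&(abs(loc[...,1])<12)&(loc[...,2]>8)&(loc[...,2]<22); x=np.sort(loc[k][:,0]); print(x[:6],x[-6:])
v,u=np.nonzero(k); print("px range",u.min(),u.max())
for X in (-60,60): print(X,proj(f,[N[:3,3]+N[:3,:3]@[X,y,z] for y in (5,) for z in (6,24)]).ravel())
PL=TWIN.copy(); PL[:3,3]=pt(TWIN,(-60,0,0)); A=toolb(PL,0,(0,0,86)); row(N,A,15)
g=cv2.cvtColor(f["color"],cv2.COLOR_RGB2GRAY)
for X in (-60,60):
    c=proj(f,[N[:3,3]+N[:3,:3]@[X,5,15]])[0].round().astype(int); print(X,c,g[c[1],c[0]-7:c[0]+8],k[c[1],c[0]-7:c[0]+8].astype(int))
```

```text
[-57.69 -56.22 -56.16 -54.86 -54.85 -53.97] [63.95 63.95 63.97 64.01 64.55 65.06]
px range 217 250
-60 [216.46 167.2  215.14 176.11]
60 [244.14 197.46 242.29 207.37]
15 x [-0.01116, -0.01076, 0.00413, 0.6062, -0.40181, 4.79789]  mid [531. -68. 121.] end [ 472.5 -164.    84. ]
-60 [216 172] [226 225 225 226 227 226 226 198 119 176 206 212 201 177 131] [0 0 0 0 0 0 0 0 1 1 1 1 1 1 1]
60 [243 202] [ 85 111 119 125 131 138 144 161 193 192 182 177 169 140  72] [0 0 0 0 1 1 1 1 1 1 1 1 1 1 1]
```

```bash
python3 -m crank '[[[-0.0112,-0.0108,0.0041,0.61,-0.4,4.8,-1],[-0.0112,-0.0108,0.0041,0.61,-0.4,4.8,-1],[-0.0112,-0.0108,0.0041,0.61,-0.4,4.8,-1],[-0.0112,-0.0108,0.0041,0.61,-0.4,4.8,-1],[-0.0112,-0.0108,0.0041,0.61,-0.4,4.8,-1],[-0.0112,-0.0108,0.0041,0.61,-0.4,4.8,-1],[-0.0112,-0.0108,0.0041,0.61,-0.4,4.8,-1],[-0.0112,-0.0108,0.0041,0.61,-0.4,4.8,-1],[-0.0112,-0.0108,0.0041,0.61,-0.4,4.8,-1],[-0.0112,-0.0108,0.0041,0.61,-0.4,4.8,-1]]]'
python3 -m crank '[[[-0.0112,-0.0108,0.0041,0.61,-0.4,4.8,-1],[-0.0112,-0.0108,0.0041,0.61,-0.4,4.8,-1],[-0.0112,-0.0108,0.0041,0.61,-0.4,4.8,-1],[-0.0112,-0.0108,0.0041,0.61,-0.4,4.8,-1],[-0.0112,-0.0108,0.0041,0.61,-0.4,4.8,-1],[0,0,0,0,0,0,-1],[0,0,0,0,0,0,-1],[0,0,0,0,0,0,-1],[0,0,0,0,0,0,-1],[0,0,0,0,0,0,-1]]]'
python3 - <<'E'
from plan import *
from station import r
N=now(); PL=TWIN.copy(); PL[:3,3]=pt(TWIN,(-60,-.4,0)); A=toolb(PL,0,(0,0,29)); row(N,A,8)
t=r.grab_frame("top"); np.savez("pics/tc.npz",**{k:np.array(v) for k,v in t.items()})
# twin unmoved?
p,e=poly(t,crop([(346,141),(500,163),(498,176),(344,155)]),w=1.6); W=onplane(t,p,18)[:,:2]
y,c,res=rigid2([(5,60),(5,-60),(-5,-60),(-5,60)],W); print("twin",np.degrees(y),c,res)
# held bar ends in top view
for X in (-60,60):
    c=proj(t,[N[:3,3]+N[:3,:3]@[X,0,6]])[0]; print(X,c)
E
```

```text
time_s: 25.7
eef_pos: [514.2, -104.0, 101.5]
eef_rot: [0.605, 0.796, 0.028, 0.003]
force: [-0.4, -0.4, -2.0]
width: 0.102
gripper_force: 38.7
time_s: 26.7
eef_pos: [468.9, -164.0, 80.9]
eef_rot: [0.756, 0.654, -0.003, -0.003]
force: [-0.2, -0.0, -1.0]
width: 0.103
gripper_force: 38.7
8 x [2e-05, 0.00048, 0.00673, -0.0647, 0.00049, 0.00412]  mid [ 471. -164.   54.] end [ 472.5 -164.4   27. ]
twin -8.26062240616694 [ 531.83 -173.13] [0.55 0.71 2.87 2.16]
-60 [326.51 244.04]
60 [275.25 236.98]
```

```bash
python3 -m crank '[[[0,0.0005,0.0067,-0.06,0,0,-1],[0,0.0005,0.0067,-0.06,0,0,-1],[0,0.0005,0.0067,-0.06,0,0,-1],[0,0.0005,0.0067,-0.06,0,0,-1],[0,0.0005,0.0067,-0.06,0,0,-1],[0,0.0005,0.0067,-0.06,0,0,-1],[0,0.0005,0.0067,-0.06,0,0,-1],[0,0.0005,0.0067,-0.06,0,0,-1],[0,0,0,0,0,0,-1],[0,0,0,0,0,0,-1]]]'
python3 - <<'E'
from plan import *
N=now(); PL=TWIN.copy(); PL[:3,3]=pt(TWIN,(-60,-.4,0)); A=toolb(PL,0,(0,0,26)); row(N,A,5)
from station import r
t=r.grab_frame("top"); h=N[2,3]-6
q=proj(t,[N[:3,3]+N[:3,:3]@[x,y,6] for x,y in ((60,5),(-60,5),(-60,-5),(60,-5))])
for i,j in ((1,2),(3,0)):
    e=edge(t,q[i],q[j],w=3,inset=.2); print("end rms",e[2],"tool x",((onplane(t,[e[0]],h)[0]-N[:3,3])@N[:3,:3])[:2])
E
```

```text
time_s: 27.75
eef_pos: [472.0, -164.8, 26.9]
eef_rot: [0.757, 0.654, -0.0, -0.001]
force: [0.1, 0.1, -1.1]
width: 0.103
gripper_force: 38.7
5 x [9e-05, 8e-05, 0.00058, -0.01886, -0.00118, -0.006]  mid [ 472. -165.   25.] end [ 472.5 -164.4   24. ]
end rms 0.1468881226883878 tool x [-59.59  -0.01]
end rms 0.031416553739168344 tool x [62.25 -0.01]
```

```bash
python3 -m crank '[[[-0.0001,0.0001,0.0006,0,0,0,-1],[-0.0001,0.0001,0.0006,0,0,0,-1],[-0.0001,0.0001,0.0006,0,0,0,-1],[-0.0001,0.0001,0.0006,0,0,0,-1],[-0.0001,0.0001,0.0004,0,0,0,-1],[0,0,0,0,0,0,-1],[0,0,0,0,0,0,-1],[0,0,0,0,0,0,-1],[0,0,0,0,0,0,-1],[0,0,0,0,0,0,-1]]]'
```

```text
time_s: 28.8
eef_pos: [472.6, -165.4, 24.4]
eef_rot: [0.757, 0.654, -0.0, -0.0]
force: [-0.2, 0.2, 1.4]
width: 0.107
gripper_force: 38.8
```

```bash
python3 -m crank '[[[0,0,0.0003,0,0,0,-1],[0,0,0.0003,0,0,0,-1],[0,0,0,0,0,0,-1],[0,0,0,0,0,0,-1],[0,0,0,0,0,0,-1],[0,0,0,0,0,0,-1],[0,0,0,0,0,0,-1],[0,0,0,0,0,0,-1],[0,0,0,0,0,0,-1],[0,0,0,0,0,0,-1]]]'
```

```text
time_s: 29.8
eef_pos: [472.6, -165.4, 24.3]
eef_rot: [0.757, 0.654, -0.0, -0.001]
force: [-1.9, 0.8, 5.9]
width: 0.109
gripper_force: 38.9
```

Contact is confirmed. Releasing gently, then rising and backing away.

```bash
python3 -m crank '[[[0,0,0,0,0,0,-0.7],[0,0,0,0,0,0,-0.6],[0,0,0,0,0,0,-0.55],[0,0,0,0,0,0,-0.55],[0,0,-0.005,0,0,0,-0.55],[0,0,-0.01,0,0,0,-0.55],[0,0,-0.015,0,0,0,-0.55],[0,0,-0.03,0,0,0,-0.5],[0,0,-0.03,0,0,0,-0.5],[0,0,-0.03,0,0,0,-0.5]]]' 20
python3 -m crank '[[[0,-0.04,-0.01,0,0,0,-0.5],[0,-0.04,-0.01,0,0,0,-0.5],[0,-0.02,-0.01,0,0,0,-0.5],[0,0,0,0,0,0,-0.5],[0,0,0,0,0,0,-0.5],[0,0,0,0,0,0,-0.5],[0,0,0,0,0,0,-0.5],[0,0,0,0,0,0,-0.5],[0,0,0,0,0,0,-0.5],[0,0,0,0,0,0,-0.5]]]'
python3 - <<'E'
from plan import *
from station import r
t=r.grab_frame("top"); s=r.grab_frame("scene")
M=[(5,60),(5,-60),(-5,-60),(-5,60)]; out=[]
for fr in (TWIN,F(-8.3,pt(TWIN,(-60,0,0)))):
    q=proj(t,[pt(fr,(x,y,18)) for x,y in M]); p,e=poly(t,q,w=2,inset=.15); W=onplane(t,p,18)[:,:2]
    y,c,res=rigid2(M,W); L=[np.degrees(np.arctan2(-(W[a]-W[b])[0],(W[a]-W[b])[1])) for a,b in ((0,1),(3,2))]; out.append(c); print(e,"yaw",np.degrees(y),L,c,res)
print("rel in twin",F(8.3,(0,0))[:2,:2]@(out[1]-out[0]))
P=cloud(t); q=proj(t,[pt(F(-8.3,pt(TWIN,(-60,0,0))),(0,y,18)) for y in (-50,0,50)]).round().astype(int); print("z",[P[v,u,2] for u,v in q])
# cover still open: interior of the case visible?
g=cv2.cvtColor(t["color"],cv2.COLOR_RGB2GRAY); u,v=proj(t,[pt(CASE,(-20,0,6))])[0].round().astype(int); print("floor",g[v,u],P[v,u])
E
```

```text
time_s: 30.8
eef_pos: [472.8, -165.5, 145.7]
eef_rot: [0.757, 0.654, -0.0, -0.0]
force: [1.1, -0.5, -0.0]
width: 0.25
gripper_force: 0.0
time_s: 31.8
eef_pos: [373.9, -150.9, 173.5]
eef_rot: [0.757, 0.654, -0.001, -0.001]
force: [-0.3, 0.7, 0.0]
width: 0.251
gripper_force: 0.0
[0.09, 0.02, 0.09, 0.1] yaw -8.319607917156445 [np.float64(-8.318420758869031), np.float64(-8.268104323462232)] [ 531.86 -172.63] [0.71 0.61 1.21 1.88]
[0.12, 0.04, 0.08, 0.06] yaw -8.348806732897582 [np.float64(-8.245516375797205), np.float64(-8.442714504702712)] [ 471.94 -163.81] [0.85 1.09 1.12 1.08]
rel in twin [-60.57   0.07]
z [np.float64(19.242696946312726), np.float64(18.82009608896125), np.float64(18.9574795657131)]
floor 58 [506.42  31.57   4.15]
```

```bash
python3 -c "
from station import r
print(r.close_job())"
```

```text
the job is handed in; nothing more can be done
None
```

The job is handed in at 32 s of robot time: the cover was levered open with the blade to about 111°, the blade is back in its rest to within 1 to 2 mm, and the parallel lies flat beside its twin with a gap of about 50.5 mm, ends level to about 0.1 mm and parallel to within 0.1°; I didn't re-measure the ring gauge, vee block or electrode.

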